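# Tighten a pressure vessel with its click wrench

## Task

Close the small pressure vessel on the bench tight: first slide the red safety catch back as far as it goes, so that the wrench is free, then swing the black wrench handle clockwise (seen from above) until the wrench clicks, that is until the handle clearly gives way at its hinge. Stop there, do not force it on to the end of its bend; ease off without turning the wrench back and let go, leaving the catch back and the green pin up. Do not disturb the vials, the jar and the tin.

Things in the scene. Friction and masses are not known exactly. Their poses are not given: they have to be found in the camera images.
- stand: Grey clamp stand, fixed to the bench, with a steel pressure vessel (76 mm wide, 74 high) on a plate 104 (x) by 170 (y) by 12 mm, y = -55 to +115. Origin on the bench, on the upright screw axis; z up; yaw within 0.2 rad. The wrench handle points roughly along its -y; the catch pillar (34 by 50 mm, centre x = 18, y = 84 mm, rails up to z = 89 mm) is at +y.
- screw_axis (a point): Point on the upright axis of the closing screw, about which the whole wrench turns, at the height of the wrench's middle (86 mm above the bench); axes as the stand's. The wrench head stands here, 40 mm across, its top about 100 mm above the bench.
- wrench (a joint): Turn of wrench head and screw, rad, positive clockwise from above; at 0 a straight handle points along the stand's -y. Starts at -0.35 to -0.1, runs at 3 to 4 N at the grip, stays where left. Catch in: stopped at about +0.1. Catch back: runs until the gasket takes up the load, each time at another angle (about 0.35 to 0.8), not to be seen beforehand: it must be felt.
- handle (a joint): Bend of the handle at its hinge, rad, 0 = straight, positive clockwise from above, end stop 0.32. A preloaded spring keeps it straight until the pull at the grip, square to the handle, reaches 9 to 10 N; then it gives (the click) at a nearly constant 9 to 13 N. 0.1 (11 mm at the grip) is a clear click, over 0.26 is too far. It springs back to 0 as the pull is eased.
- breakover_hinge (a point): Upright brass pin of the break-over hinge, 45 mm from the screw axis, at the height of the wrench's middle; axes as the handle's (its -y runs out along the handle).
- handle_grip (a point): Centre of the black ribbed grip of the wrench handle, 86 mm above the bench, 155 mm from the screw axis while straight. The grip is 20 mm wide, 22 mm high, 85 mm long (42 mm either way), with free space below. Axes: -y points along the handle away from the screw, x level across it, z up; the clockwise pull here is towards -x.
- catch (a joint): Safety catch: travel of the sliding bolt, m, 0 = in (starts there), 0.030 = fully back; slides along the stand's +y, away from the screw, with about 3 N of friction and stays where it is left. The wrench's tail passes freely once it is beyond about 0.02.
- catch_tab (a point): Middle of the red upright tab that slides the catch. The tab is 14 mm wide (stand x), 18 mm long (stand y), with 89 to 135 mm above the bench free to grip; this point is 117.5 mm above the bench and, with the catch in, at x = 18, y = 85 mm from the screw axis in the stand's frame. Axes as the stand's.
- load_pin (a joint): Green load pin, 10 mm across, in the middle of the wrench head, on the screw axis: how far it has risen, m. 0 = down, just flush with the dark bezel (100 mm above the bench), gasket unloaded; 0.008 = up, the screw is tight. It rises as the screw takes up the load and drops again if the screw is turned back (by some 0.08 rad).
- vial_a: Glass vial with white cap and brown contents, 21 mm across, 52 mm high, standing on the bench; origin at the centre of its underside. Leave alone.
- vial_b: Glass vial with white cap and grey-green contents, 21 mm across, 58 mm high; origin at the centre of its underside. Leave alone.
- white_jar: White jar, 68 mm across, 66 mm high; origin at the centre of its underside. Leave alone.
- pin_tin: Round flat tin, green lid on a white base, 67 mm across, 25 mm high; origin at the centre of its underside. Leave alone.

How it is judged:
By the outcome, as a careful person would: the job done as asked, in the order asked, and still so for the second after the job is handed in, with the robot touching nothing.
It also fails if it takes over 54 s, if anything falls off the work surface, if the arm or the gripper's body presses on something with over 40 N, if the wrist force passes 120 N, or if a joint passes its speed limit or range.

## Robot

A 7-joint arm with a two-finger parallel gripper is mounted at the origin on a cart in front of the work surface, level with it; the furniture and walls round the work are solid. World frame = base frame: x ahead of the robot, y to its left, z up, the work surface at z = 0. Lengths are in m, angles in degrees, forces in N, time in s.
With the tool pointing down it reaches from about 0.35 to 0.775 m from the base axis. Payload 3.1 kg.
Tool frame: the origin (TCP) lies on the centre line of the jaws, within the pads' length; the fingertips stand 17 mm ahead of it and the grasp point (between the pads) lies 2 mm behind it (robot.tip_reach is the distance from the TCP to the fingertips, in m); z points along the fingers, y is the direction in which the jaws open and shut (so a half turn about z gives the same grasp; the last joint's range is limited). The gripper opens to 85 mm and grips with 20 to 120 N. Pads are 22 mm wide; open, the fingers measure 114 mm over their backs; the gripper's body (76 mm by 85 mm) begins 54 mm behind the grasp point. The pads swing forward as they close: fully open they stand 13 mm farther back than shut.
Start: joints at [64.475, 17.813, 0.802, 86.603, -0.252, 75.585, -1.558], TCP at [0.216, -0.506, 0.248] pointing down, gripper open.
Joint ranges: [-154.91, 154.91], [-16.99, 109.72], [-72.82, 74.43], [7.12, 147.25], [-82.49, 262.49], [11.32, 116.49], [-174.64, 174.64]. Speed limits (degrees/s): [159.86, 159.86, 180, 180, 180, 180, 180].

## Interface

Orientations are given as [roll, pitch, yaw] about the fixed x, y, z axes, in that order (R = Rz(yaw) Ry(pitch) Rx(roll)).
In Python, from station import robot, fingers, vision, workorder, recognise gives the robot as it stands. Calls block until the motion is done:
- robot.move_to(position, orientation): joint-space move of the TCP to a pose.
- robot.line_to(position, orientation=None, velocity=0.15, f_stop=None): straight line of the TCP; orientation=None keeps the orientation; velocity is the mean speed in m/s. With f_stop (N) it stops when the force on the tool has changed by that much, and returns True; else False.
- robot.move_j(angles): joint-space move.
- fingers.gripper_to(opening, force=None): opening from 0.0 (shut) to 1.0 (fully open); force is the grip in N (None keeps the last); returns when the fingers have stopped.
- robot.pause(seconds).
- robot.inverse_kinematics(position, orientation): joint angles nearest the present ones, or None.
- vision.grab_frame(name): name is "side" or "top"; returns the picture (420x560x3 uint8, red, green, blue); there is no depth.
- vision.calibration(name): a dict with "mtx" (3x3 intrinsics, pixels), "extrinsics" (4x4, takes a point from world to camera coordinates). Camera axes: x right, y up, looking along -z (the intrinsics and any distortion apply to the point x, -y, -z); pixel columns grow to the right and rows downward; lengths in m; the calibration is good to about 2 mm. A picture is of the moment at which its call begins. calibration takes no time and is no camera call.
A pose or a line that the arm cannot do raises robot.PlanningError and nothing moves.
- workorder.close_job(): hands the job in, once; it reports no verdict.
Trained networks look in the newest picture that a camera, given by its name, has taken for a name from the list of things; names that differ only in an ending like _2 or _b are one class to them, and where a whole thing is asked for, a point or a joint stands for the part that bears it (a point fixed in the world has none). Each returns a list of dicts, best first, with "p" (0 to 1); they miss things now and then, are a little off and sometimes report something else, mostly with a low value. They report only what shows in the picture. A call takes as long as a camera call.
- recognise(label, camera): "rect" ([centre column, centre row, width, height] in pixels, round what is visible of it).
Readings, each from a call of its own:
- robot.current_time_s(): time.
- robot.current_joint_positions(): joint angles.
- robot.current_dq(): joint speeds.
- robot.current_joint_torque(): joint torques, N m.
- robot.current_tool_pos(): TCP position.
- robot.current_eef_rot(): TCP orientation.
- robot.current_contact_force(): force on the tool from outside, world axes, zero at the start.
- robot.current_torque(): the same for the moment, N m.
- robot.current_finger_gap(): opening from 0.0 (shut) to 1.0 (fully open).
Only numpy, scipy, OpenCV 4.12 (cv2) and the standard library are available. Lean on these libraries where they do the work, as an engineer would, in place of code of your own. Each camera call takes 0.05 s, during which the arm holds its last target. There are 200 camera calls.

## Working session

There is one attempt and no reset: what is moved stays moved. The work goes in short steps, each a Python script; the robot and the scene stay as the last script left them, time stands still between calls to the robot, and variables do not carry over. Pictures are saved under pics/ and viewed, about 8 in all and at most 12, crops included, and the job is handed in when it is done.

```bash
mkdir -p pics; ls; python3 - <<'E'
from station import robot, fingers, vision, workorder, recognise
import cv2,numpy as np
for c in("top","side"):
    im=vision.grab_frame(c); cv2.imwrite(f"pics/{c}0.png",im[:,:,::-1])
    k=vision.calibration(c); print(c,np.round(k["mtx"],1).tolist(),np.round(k["extrinsics"],4).tolist(),[x for x in k if x not in("mtx","extrinsics")])
    for l in("stand","screw_axis","handle_grip","catch_tab","breakover_hinge","load_pin","vial_a","vial_b","white_jar","pin_tin"):
        print(l,[(np.round(d["rect"]).tolist(),round(d["p"],2)) for d in recognise(l,c)[:2]])
print(robot.current_time_s(),robot.current_eef_rot())
E
```

```text
pics
top [[526.4, 0.0, 273.2], [0.0, 526.4, 217.7], [0.0, 0.0, 1.0]] [[0.0274, -0.9992, -0.0278, 0.3146], [0.9912, 0.0235, 0.1301, -0.5201], [-0.1294, -0.0311, 0.9911, -1.044], [0.0, 0.0, 0.0, 1.0]] []
stand [([306.0, 206.0, 154.0, 75.0], 0.76), ([248.0, 206.0, 34.0, 13.0], 0.4)]
screw_axis [([304.0, 205.0, 150.0, 72.0], 0.81), ([250.0, 203.0, 38.0, 11.0], 0.33)]
handle_grip [([343.0, 186.0, 73.0, 35.0], 0.55)]
catch_tab [([250.0, 202.0, 38.0, 15.0], 0.88)]
breakover_hinge [([342.0, 190.0, 74.0, 32.0], 0.67)]
load_pin []
vial_a [([297.0, 135.0, 12.0, 19.0], 0.51), ([270.0, 143.0, 12.0, 14.0], 0.42)]
vial_b [([297.0, 135.0, 12.0, 19.0], 0.51), ([270.0, 143.0, 12.0, 14.0], 0.42)]
white_jar [([230.0, 139.0, 29.0, 38.0], 0.57), ([215.0, 309.0, 32.0, 34.0], 0.37)]
pin_tin [([217.0, 308.0, 31.0, 33.0], 0.8)]
side [[404.9, 0.0, 278.8], [0.0, 404.9, 208.3], [0.0, 0.0, 1.0]] [[0.1646, 0.9864, 0.0009, -0.3937], [-0.7052, 0.117, 0.6993, 0.2622], [0.6896, -0.1157, 0.7149, -1.2453], [0.0, 0.0, 0.0, 1.0]] []
stand [([259.0, 226.0, 142.0, 70.0], 0.96)]
screw_axis [([259.0, 228.0, 144.0, 69.0], 0.58), ([224.0, 235.0, 72.0, 39.0], 0.21)]
handle_grip [([224.0, 236.0, 78.0, 42.0], 0.87)]
catch_tab []
breakover_hinge [([224.0, 237.0, 71.0, 38.0], 0.91), ([311.0, 206.0, 29.0, 30.0], 0.37)]
load_pin [([260.0, 228.0, 139.0, 68.0], 0.73)]
vial_a [([307.0, 286.0, 13.0, 17.0], 0.65), ([280.0, 298.0, 12.0, 32.0], 0.65)]
vial_b [([307.0, 286.0, 13.0, 17.0], 0.65), ([280.0, 298.0, 12.0, 32.0], 0.65)]
white_jar [([350.0, 279.0, 36.0, 42.0], 0.62)]
pin_tin []
1.1 [1.79999088e+02 2.55304293e-03 2.31380341e+01]
```

```bash
python3 - <<'E'
import cv2
a=cv2.imread("pics/top0.png")[100:340,190:430]; cv2.imwrite("pics/t0c.png",cv2.resize(a,None,fx=2.5,fy=2.5,interpolation=cv2.INTER_CUBIC))
a=cv2.imread("pics/side0.png")[150:330,160:400]; cv2.imwrite("pics/s0c.png",cv2.resize(a,None,fx=3.333,fy=3.333,interpolation=cv2.INTER_CUBIC))
E
```

```text
(no output)
```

View pics/t0c.png

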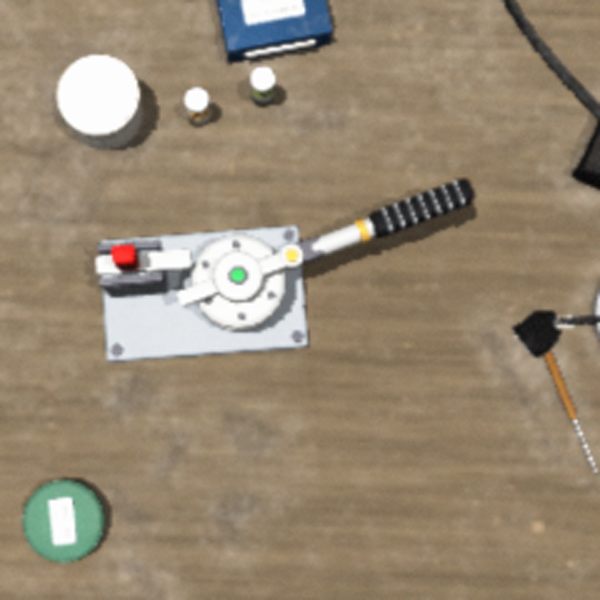

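View pics/s0c.png

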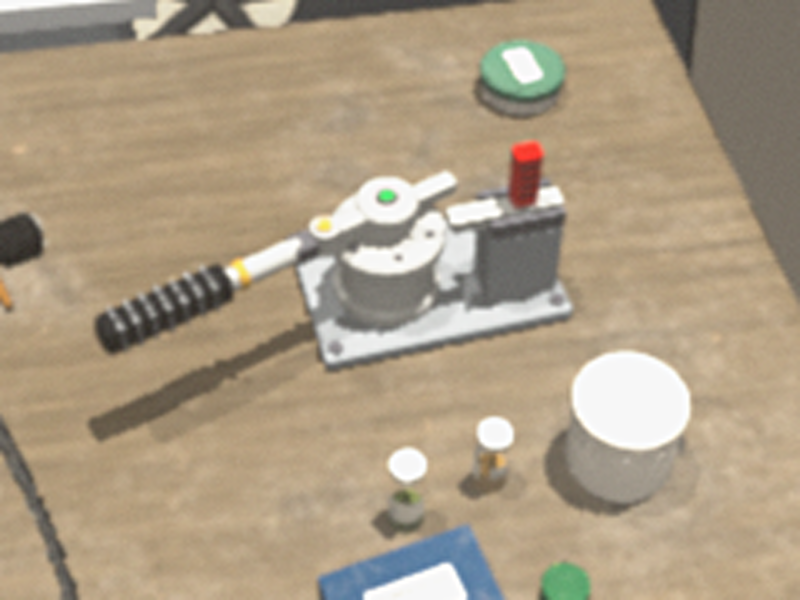

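Top view: pin at about (284.8, 210), tab top (239.2, 202.4), hinge (306.8, 202.4) and grip centre (358, 183) in full-frame pixels. The side view shows the same, with the pin at (276, 209), tab top (318, 196), hinge (257, 218) and grip (209, 241).

```bash
cat > h.py <<'E'
from station import robot, fingers, vision, workorder, recognise
import numpy as np, cv2
def ray(c,px):
    k=vision.calibration(c);E=k["extrinsics"];d=np.linalg.inv(k["mtx"])@[px[0],px[1],1]
    R=E[:3,:3];d=R.T@(d*[1,-1,-1]);o=-R.T@E[:3,3];return o,d
def atz(c,px,z):
    o,d=ray(c,px);return o+d*(z-o[2])/d[2]
def tri(p,q):
    A=np.zeros((3,3));b=np.zeros(3)
    for c,x in(("top",p),("side",q)):
        o,d=ray(c,x);d/=np.linalg.norm(d);M=np.eye(3)-np.outer(d,d);A+=M;b+=M@o
    return np.linalg.solve(A,b)
E
python3 - <<'E'
from h import *
T=lambda x,y:(190+x/2.5,100+y/2.5)
S=lambda x,y:(160+x*.3,150+y*.3)
P={"pin":((237,275),(387,196),.1),"tab":((123,256),(527,153),.135),"hinge":((292,256),(322,227),.095),"grip":((420,207),(163,303),.097)}
r={}
for n,(t,s,z) in P.items():
    print(n,np.round(atz("top",T(*t),z),4),np.round(atz("side",S(*s),z),4),np.round(tri(T(*t),S(*s)),4)); r[n]=(atz("top",T(*t),z)+atz("side",S(*s),z))/2
ang=lambda v:np.degrees(np.arctan2(v[1],v[0]))
v=r["tab"]-r["pin"];print("stand yaw",ang(v)-ang((18,85)),np.hypot(*v[:2]))
v=r["grip"]-r["pin"];print("handle dir",ang(v),np.hypot(*v[:2]))
c=[atz("top",T(*p),.012) for p in((103,242),(298,228),(307,347),(108,360))]
print("plate yaw",ang(c[0]-c[1])-90,ang(c[3]-c[2])-90,np.round(c,3).tolist())
for n,t,z in(("jar",(98,93),.066),("va",(197,99),.052),("vb",(262,78),.058),("tin",(64,520),.025)):print(n,np.round(atz("top",T(*t),z),3))
E
```

```text
pin [0.5194 0.3037 0.1   ] [0.5232 0.3061 0.1   ] [0.5201 0.3051 0.0969]
tab [0.5268 0.3895 0.135 ] [0.5347 0.3911 0.135 ] [0.5281 0.3916 0.1285]
hinge [0.5361 0.2612 0.095 ] [0.5383 0.2628 0.095 ] [0.5365 0.262  0.0932]
grip [0.5768 0.1622 0.097 ] [0.5853 0.163  0.097 ] [0.5785 0.1618 0.0891]
stand yaw 5.6679122218400835 0.08591050027445679
handle dir -67.21629723118156 0.1543349156945231
plate yaw 5.45143004632078 5.178322343073219 [[0.558, 0.419, 0.012], [0.574, 0.254, 0.012], [0.473, 0.245, 0.012], [0.458, 0.411, 0.012]]
jar [0.672 0.422 0.066]
va [0.673 0.341 0.052]
vb [0.69  0.288 0.058]
tin [0.325 0.441 0.025]
```

```bash
cat >> h.py <<'E'
YAW=5.4; AX=np.array([.521,.305])
u=np.array([-np.sin(np.radians(YAW)),np.cos(np.radians(YAW))])   # stand +y
ux=np.array([u[1],-u[0]])
TAB=AX+.018*ux+.085*u
P=lambda xy,z:[float(xy[0]),float(xy[1]),z]
E
python3 - <<'E'
from h import *
o=[180,0,90+YAW]
print(TAB,robot.inverse_kinematics(P(TAB,.118),o))
fingers.gripper_to(.6,30)
robot.move_to(P(TAB,.22),o)
robot.pause(.2)
print("down stop",robot.line_to(P(TAB,.121),velocity=.12,f_stop=6), robot.current_tool_pos())
fingers.gripper_to(0,25); print("gap mm",robot.current_finger_gap()*85,robot.current_contact_force())
p=robot.current_tool_pos(); 
s=robot.line_to(P(np.array(p[:2])+.040*u,p[2]),velocity=.05,f_stop=14)
q=robot.current_tool_pos(); print("stop",s,(np.array(q)-p),(np.array(q)-p)[:2]@u,robot.current_contact_force(),robot.current_time_s())
im=vision.grab_frame("side"); cv2.imwrite("pics/s1c.png",cv2.resize(im[130:280,180:400,::-1],None,fx=3,fy=3))
E
```

```text
[0.53092091 0.39131672] [-10.51288165  44.53672618 -48.45277197  76.60800612  33.23232753
  73.29583699 -54.58900004]
down stop False [0.53128336 0.39195646 0.12203067]
gap mm 13.446789660527067 [-4.00815019 -2.6181551   5.39028424]
stop True [-3.18282436e-03  2.99834470e-02 -9.76038476e-05] 0.03014990967871064 [-0.7176273  -2.15640924  4.84897023] 7.15
```

View pics/s1c.png

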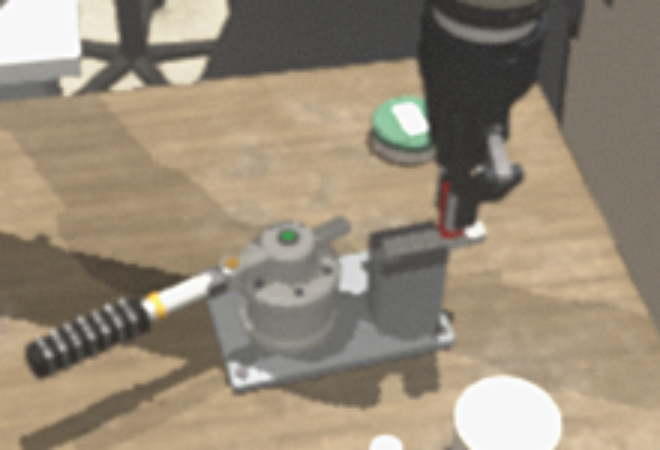

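The catch tab is gripped and fully back: it travelled 30.1 mm, then stopped hard. Next I release it and check that the arm can follow the wrench arc.

```bash
cat >> h.py <<'E'
def pose(th,off,z=.087,r=.155):
    """tool pose with the wrench turned th (rad, clockwise+), pad face off from grip centre line + 21 mm"""
    ph=np.radians(YAW-90)-th
    e=np.array([np.cos(ph),np.sin(ph)]); n=np.array([-e[1],e[0]])  # n: counter-clockwise
    return P(AX+r*e+off*n,z),[180,0,float((np.degrees(ph)+270+180)%360-180)]
E
python3 - <<'E'
from h import *
fingers.gripper_to(.45)
p=robot.current_tool_pos(); robot.line_to([p[0],p[1],.22],velocity=.2)
fingers.gripper_to(0,40)
for t in(-.3,0,.3,.6,.9,1.1):
    print(t,np.round(pose(t,.021)[0],3),pose(t,.021)[1][2],np.round(robot.inverse_kinematics(*pose(t,.021)),0))
xy,o=pose(-.30,.042,.2)
robot.move_to(xy,o); print(np.round(robot.current_joint_positions(),0))
robot.pause(.2);robot.line_to(pose(-.3,.042)[0],velocity=.15,f_stop=6)
print(robot.current_tool_pos(),pose(-.3,.042)[0],robot.current_contact_force(),robot.current_time_s())
im=vision.grab_frame("top"); cv2.imwrite("pics/t2c.png",cv2.resize(im[110:260,200:400,::-1],None,fx=3,fy=3))
E
```

```text
-0.3 [0.6   0.17  0.087] -157.41126614607526 [ 21.  53. -69.  85.  50.  77.  61.]
0 [0.556 0.153 0.087] -174.60000000000002 [ 25.  48. -68.  93.  47.  72.  43.]
0.3 [0.51  0.149 0.087] 168.21126614607533 [ 27.  42. -67. 100.  42.  67.  25.]
0.6 [0.464 0.159 0.087] 151.02253229215063 [ 26.  36. -65. 107.  37.  62.   7.]
0.9 [0.424 0.183 0.087] 133.83379843822593 [ 23.  32. -64. 111.  33.  59. -12.]
1.1 [0.401 0.204 0.087] 122.37464253560944 [ 20.  29. -63. 113.  31.  57. -25.]
[ 18.  48. -70.  73.  44.  88.  66.]
[0.61983825 0.17865194 0.08816053] [0.619315638469231, 0.1780234855085891, 0.087] [0.2769532  0.39880318 0.48687381] 11.575
```

View pics/t2c.png

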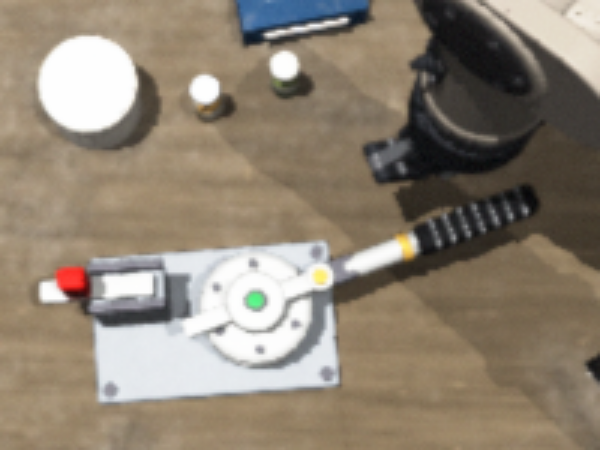

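Catch back (red tab at the far end of its pillar) and the tool is beside the grip. Now I sweep, logging the tangential force, and stop when it rises clearly above the running level.

```bash
cat >> h.py <<'E'
def ft(th,n=4):
    ph=np.radians(YAW-90)-th; nn=np.array([-np.sin(ph),np.cos(ph)])
    return float(np.mean([np.array(robot.current_contact_force())[:2]@nn for _ in range(n)]))
def th_meas(off):
    """tool polar angle -> wrench angle equivalent for the straight handle"""
    p=np.array(robot.current_tool_pos()[:2])-AX
    return float(np.radians(YAW-90)-np.arctan2(p[1],p[0])+np.arctan2(off,.155))
E
python3 - <<'E'
from h import *
b=ft(-.3,10);print("bias",b,robot.current_contact_force())
off=.042
while off>.021:
    off-=.003; robot.line_to(*pose(-.3,off),velocity=.04,f_stop=14)
t=-.3; log=[]
while t<.95:
    t+=.018
    s=robot.line_to(*pose(t,.021),velocity=.05,f_stop=12); f=ft(t)-b
    log.append((round(t,3),round(th_meas(.021),3),round(f,1)))
    if s or f>7.0: print("stop",s);break
print(log,robot.current_time_s(),robot.current_contact_force())
open("bias","w").write(str((b,t)))
im=vision.grab_frame("top"); cv2.imwrite("pics/t3c.png",cv2.resize(im[150:330,220:400,::-1],None,fx=3,fy=3))
E
```

```text
bias -0.6187125150601434 [-0.30625647 -0.87461135  0.67761842]
stop False
[(-0.282, -0.283, 1.8), (-0.264, -0.268, 2.8), (-0.246, -0.247, 2.8), (-0.228, -0.227, 3.4), (-0.21, -0.208, 2.6), (-0.192, -0.19, 3.8), (-0.174, -0.172, 3.1), (-0.156, -0.154, 2.6), (-0.138, -0.136, 3.3), (-0.12, -0.118, 2.3), (-0.102, -0.1, 3.0), (-0.084, -0.082, 2.9), (-0.066, -0.064, 2.3), (-0.048, -0.046, 3.1), (-0.03, -0.028, 2.9), (-0.012, -0.01, 2.7), (0.006, 0.008, 2.6), (0.024, 0.026, 2.8), (0.042, 0.044, 2.3), (0.06, 0.062, 3.3), (0.078, 0.08, 3.3), (0.096, 0.098, 3.2), (0.114, 0.116, 3.1), (0.132, 0.134, 3.3), (0.15, 0.152, 1.8), (0.168, 0.17, 3.0), (0.186, 0.188, 2.6), (0.204, 0.206, 3.0), (0.222, 0.224, 2.8), (0.24, 0.242, 2.7), (0.258, 0.26, 2.6), (0.276, 0.278, 2.6), (0.294, 0.296, 3.4), (0.312, 0.314, 2.4), (0.33, 0.332, 3.3), (0.348, 0.35, 3.4), (0.366, 0.368, 3.9), (0.384, 0.385, 4.0), (0.402, 0.402, 4.0), (0.42, 0.42, 4.3), (0.438, 0.438, 3.7), (0.456, 0.456, 4.4), (0.474, 0.474, 3.9), (0.492, 0.492, 5.2), (0.51, 0.509, 4.8), (0.528, 0.526, 6.5), (0.546, 0.543, 4.8), (0.564, 0.558, 6.7), (0.582, 0.573, 9.0)] 25.625 [ 7.54635812 -3.70567835 -3.49457607]
```

```bash
python3 - <<'E'
from h import *
b,t=eval(open("bias").read()); log=[]
t0=t
while t<t0+.095:
    t+=.012
    s=robot.line_to(*pose(t,.021),velocity=.04,f_stop=6); f=ft(t)-b
    log.append((round(t,3),round(th_meas(.021),3),round(f,1)))
    if s or f>13.5: print("stop",s);break
print(log,robot.current_time_s(),robot.current_contact_force())
open("bias","w").write(str((b,t)))
im=vision.grab_frame("top"); cv2.imwrite("pics/t4c.png",cv2.resize(im[150:300,220:400,::-1],None,fx=4,fy=4,interpolation=cv2.INTER_CUBIC))
E
```

```text
[(0.594, 0.582, 6.6), (0.606, 0.591, 9.3), (0.618, 0.6, 9.5), (0.63, 0.609, 10.6), (0.642, 0.621, 10.2), (0.654, 0.632, 9.7), (0.666, 0.644, 11.5), (0.678, 0.655, 11.7)] 27.675 [ 9.47331807 -5.71881091 -3.45264124]
```

View pics/t4c.png

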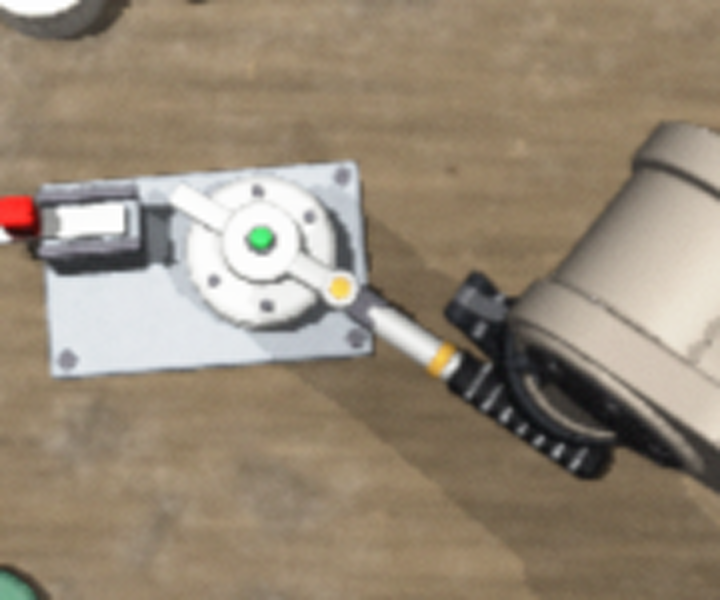

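The picture shows tail-to-hinge at about 31.1° and hinge-to-grip at about 35.6°. That is a bend of about 0.08 rad, which agrees with the force plateau from 0.595. The pin looks up. I go on by about 0.05 rad to a clear click of about 0.15, then look.

```bash
python3 - <<'E'
from h import *
b,t=eval(open("bias").read()); log=[]
t0=t
while t<t0+.047:
    t+=.012
    s=robot.line_to(*pose(t,.021),velocity=.04,f_stop=6); f=ft(t)-b
    log.append((round(t,3),round(th_meas(.021),3),round(f,1)))
    if s or f>14: print("stop",s);break
print(log,robot.current_time_s(),robot.current_contact_force())
open("bias","w").write(str((b,t)))
im=vision.grab_frame("top"); cv2.imwrite("pics/t5c.png",cv2.resize(im[150:300,220:400,::-1],None,fx=4,fy=4,interpolation=cv2.INTER_CUBIC))
E
```

```text
[(0.69, 0.667, 11.2), (0.702, 0.678, 11.9), (0.714, 0.689, 11.2), (0.726, 0.701, 12.0)] 28.725 [10.05583554 -5.5828794  -3.06217613]
```

View pics/t5c.png

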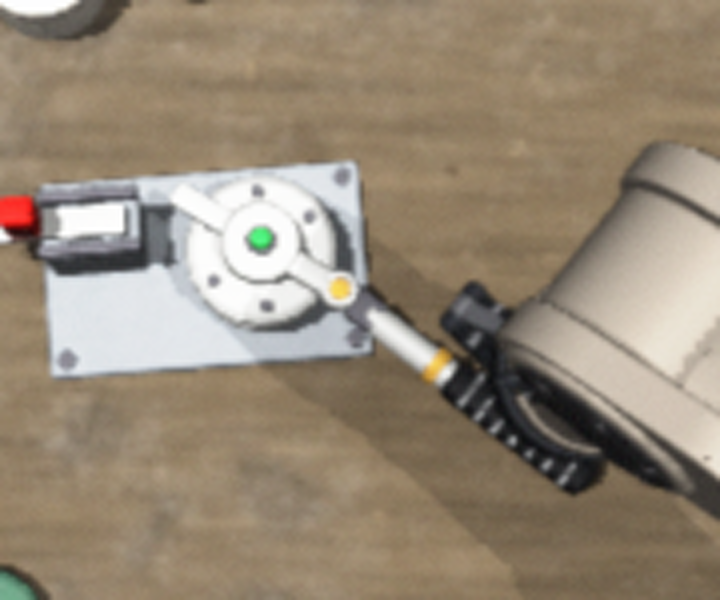

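The head has not moved and the handle is bent about 8° (0.14 rad): a clear click, well below 0.26. Now I ease off along the same arc and withdraw.

```bash
python3 - <<'E'
from h import *
b,t=eval(open("bias").read()); log=[]
while t>.56:
    t-=.018; robot.line_to(*pose(t,.021),velocity=.03); log.append((round(t,3),round(ft(t)-b,1)))
print(log)
off=.021
robot.line_to(*pose(t,.045),velocity=.04)
print(ft(t)-b)
p=robot.current_tool_pos(); robot.line_to([p[0],p[1],.25],velocity=.15)
robot.move_to([.40,-.15,.28],[180,0,150])
print(robot.current_time_s())
a=vision.grab_frame("top")[150:300,220:400]; s=vision.grab_frame("side")[150:300,180:360]
cv2.imwrite("pics/f6.png",cv2.resize(np.vstack([a,s])[:,:,::-1],None,fx=2,fy=2,interpolation=cv2.INTER_CUBIC))
E
```

```text
[(0.708, 11.2), (0.69, 11.4), (0.672, 10.3), (0.654, 11.1), (0.636, 9.4), (0.618, 7.1), (0.6, 6.9), (0.582, 6.2), (0.564, 3.8), (0.546, 3.2)]
0.2045864476134686
34.45
```

View pics/f6.png

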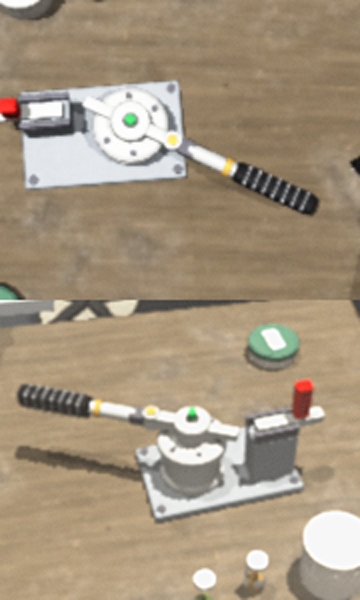

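The handle may have come back slightly with the easing, so I measure the head angle (green pin to brass hinge) in the saved pictures and in a fresh one.

```bash
python3 - <<'E'
from h import *
f=vision.grab_frame("top"); s=vision.grab_frame("side")
cv2.imwrite("pics/t7c.png",cv2.resize(f[150:300,220:400,::-1],None,fx=4,fy=4,interpolation=cv2.INTER_CUBIC))
cv2.imwrite("pics/s7c.png",cv2.resize(s[180:250,230:330,::-1],None,fx=6,fy=6,interpolation=cv2.INTER_CUBIC))
for n,k in(("t3c",3),("t4c",4),("t5c",4),("t7c",4)):
    im=cv2.imread(f"pics/{n}.png"); h=cv2.cvtColor(im,cv2.COLOR_BGR2HSV)
    def cen(lo,hi):
        m=cv2.inRange(h,lo,hi); N,_,st,c=cv2.connectedComponentsWithStats(m); 
        return [(np.round(c[i]/k,1).tolist(),int(st[i,4])//k//k) for i in range(1,N) if st[i,4]>6*k*k]
    print(n,"green",cen((50,120,100),(80,255,255)),"gold",cen((15,110,150),(32,255,255)))
E
python3 -c "
import cv2,numpy as np
a=cv2.imread('pics/t7c.png')[150:350,150:450];b=cv2.imread('pics/t5c.png')[150:350,150:450];s=cv2.imread('pics/s7c.png')[:, :600]
s=cv2.resize(s,(514,360))
cv2.imwrite('pics/cmp.png',np.vstack([np.hstack([a,b]),np.pad(s,((0,0),(0,86),(0,0)))]))"
```

```text
t3c green [([65.1, 59.5], 18)] gold [([85.5, 71.0], 15), ([112.3, 86.2], 25)]
t4c green [([65.1, 59.6], 20)] gold [([85.0, 71.9], 14), ([110.1, 89.8], 25)]
t5c green [([65.1, 59.6], 20)] gold [([85.0, 72.1], 15), ([109.0, 91.4], 24)]
t7c green [([65.1, 59.6], 19)] gold [([86.1, 69.8], 11), ([113.8, 83.2], 28)]
```

View pics/cmp.png

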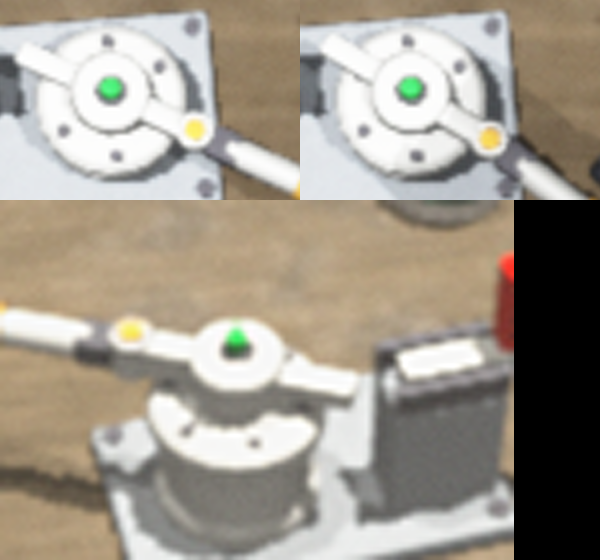

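```bash
python3 - <<'E'
from h import *
def g(im):
    h=cv2.cvtColor(im,cv2.COLOR_RGB2HSV); m=cv2.inRange(h,(50,90,70),(80,255,255)); N,_,st,c=cv2.connectedComponentsWithStats(m)
    return [(np.round(c[i],2).tolist(),st[i].tolist()) for i in range(1,N) if abs(c[i][0]-276)<15 and abs(c[i][1]-207)<15]
print(g(cv2.imread("pics/side0.png")[:,:,::-1].copy())); print(g(vision.grab_frame("side")))
k=vision.calibration("side")
for z in(.1,.108):
    p=k["extrinsics"]@[*AX,z,1]; q=k["mtx"]@(p[:3]*[1,-1,-1]); print(z,q[:2]/q[2])
print(robot.current_time_s())
E
```

```text
[([275.5, 208.2], [274, 207, 4, 3, 10])]
[([275.62, 206.62], [274, 205, 4, 4, 13])]
0.1 [275.42883046 208.12249628]
0.108 [275.40949029 205.43797492]
34.7
```

```bash
python3 - <<'E'
from h import *
a=cv2.imread("pics/side0.png")[:,:,::-1].astype(int); b=vision.grab_frame("side").astype(int)
for im in(a,b):
    gr=(im[...,1]-im[...,0])[201:214,272:280]; print(gr)
E
```

```text
[[-24 -21 -21 -22 -23 -23 -22 -20]
 [-21 -23 -19 -20 -19 -21 -19 -21]
 [-11  -6  -4  -5  -4  -5  -5  -8]
 [ -1   0   0   0   0   0   1   0]
 [  0  -1  -3  -5  -5  -3  -1   0]
 [ -1  -6  -4   6   6  -2  -6  -2]
 [ -4  -1  63 110 115  75   8  -5]
 [ -7  28 120 165 170 141  53  -6]
 [ -8  18 107 142 141 109  27  -7]
 [ -6  -6  20  41  39  12  -6  -6]
 [ -2  -5  -8  -8 -12  -8  -5  -1]
 [ -1   0  -2  -2  -2  -2  -1   0]
 [  0   0   0   0   0   0   0  -1]]
[[-23 -22 -24 -23 -22 -23 -22 -23]
 [-21 -21 -19 -18 -17 -17 -23 -23]
 [-11  -2   8  31  31  12  -2  -9]
 [ -1  -2  21  84  91  30  -1  -1]
 [ -2  -3  52 135 150  82  -2  -2]
 [ -4   5  87 161 174 109   9  -4]
 [ -4   5  56 106 113  71  14  -4]
 [ -5   0  27  53  57  37   7  -5]
 [ -4  -1  22  35  33  17   0  -6]
 [ -4  -5  -1   4   7   0  -7  -3]
 [ -1  -3  -4  -5  -5  -3  -4   0]
 [ -1   0   0  -1  -1   0   0  -1]
 [  0   0   0   0   0   0   0   0]]
```

```bash
python3 - <<'E'
from h import *
workorder.close_job(); print(robot.current_time_s())
E
```

```text
the job is handed in; nothing more can be done
the job is handed in; nothing more can be done
```

The vessel is closed and the job is handed in at about 35 s of the 54 s allowed. The one thing that did not go as asked is that the wrench came back a little as I eased off.

- **Catch:** I gripped the red tab and slid it back until it stopped hard, at 30.1 mm of travel. It was still back in the last pictures.
- **Wrench:** I pushed the grip clockwise with the closed fingers. It ran at about 3 N, the load started rising at about 0.35 rad, and the handle gave way at about 9.5 N near 0.6 rad. I stopped at about 12 N with the handle bent about 0.14 rad, a clear click and well short of 0.26. I then eased off along the same arc and moved the gripper clear.
- **Last checks:** The green pin's top edge stands about 8 mm higher in the side picture than at the start, so the pin is up. The handle is straight again and the robot touches nothing. The vials, jar and tin appear untouched; I judged that by eye and did not measure them again.
- **Check that disagreed:** After easing off, the wrench head sat about 0.1 rad behind its furthest angle. The fingers could only push clockwise and were still carrying 3 to 7 N of push while the handle followed them back. I therefore take it as the gasket springing back, not the tool pulling it. This is slightly more than the roughly 0.08 rad at which the pin is said to drop, but the pin stayed up, so I did not tighten it again.

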